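Vent and release the plug of a cryogenic fill port

TASK

The plug in the fill port is still locked in and under pressure. Vent it first: slide the safety catch on the vent box fully aside and press the button under it right down, then pull the port's spring sleeve back (down) and turn it anticlockwise as seen from above until it finds its release notch and springs fully back up, leaving the plug popped up. Leave the catch open and do not disturb the other things on the bench.

Things in the scene. Friction and masses are not known exactly. Their poses are not given: they have to be found in the camera images.
- fill_block: Fill-port block fixed to the bench (place, yaw vary): steel plate 150 x 150 x 10 mm, aluminium block 104 x 104 mm up to 50 mm, an upright port on its centre: flange 68 mm across up to 60 mm, spring sleeve 66 mm across from 72 to 100 mm, plug in its middle. Origin: centre of underside, on the port's vertical axis. Locked, ear_a lies at 2.45 rad from its x axis, about z; ear_b opposite.
- ear_a (a point): One of the sleeve's two opposite ears, sleeve up: flat foot plate 62 mm wide, reaching to 72 mm from the axis, 8 mm thick, top 80 mm above the bench; on its middle line a radial upright fin 9 mm thick, 38 to 72 mm from the axis, up to 105 mm. This point: middle of the fin's top edge, 55 mm from the axis. Press on the foot beside the fin; fins are slippery.
- ear_b (a point): The same point of the opposite, equal ear; either may be used.
- ring (a joint): Turn of the sleeve about the port's axis, rad: 0 (within 0.04) = locked, grows anticlockwise seen from above, end stop 1.8. Takes 0.03 N m plus about 0.03 N m of rubbing. The release notch is unmarked, anywhere from 0.85 to 1.4 rad, different each time, 0.05 rad of play either way: found by feel.
- sleeve (a joint): How far the sleeve is pulled down, m: 0 up, 0.011 bottom; 4.5 N to start, 10 N at the bottom. Less than 5.5 mm down, it cannot turn off 0. Turned past 0.3 and let go it rides 5 mm down under a smooth track, a fin can be pushed round; at the notch it snaps up to 0. Pushed on past 6 to 15 N it cams down and overruns the notch; pushed back clockwise it snaps in again against a firm stop.
- plug (a joint): rise of the plug, m: 0 = held down, 0.016 = popped up by its own spring, once the sleeve is turned past about 0.6 rad.
- plug_top (a point): centre of the top of the steel plug (38 mm across), 114 mm above the bench when locked, 130 mm when popped up; on the port's axis.
- vent_box: Vent box, fixed to the bench (place and yaw vary): grey housing 96 x 156 mm on a 110 x 170 mm plate, its top at 54 mm. Origin: centre of the underside. Two steel rails run along its y on top, at x = +-29 mm, up to 67 mm.
- catch (a joint): slide of the safety catch along the vent box's +y, m: 0 covers the button, 0.055 fully open. 1.5 N friction; it stays where it is left.
- catch_tab (a point): middle of the top edge of the catch's upright tab, 86.5 mm above the bench. The catch is a steel plate 50 (x) x 46 (y) x 4 mm, its top at 66.5 mm; closed it is centred at (0, -30 mm) of the vent box. The tab on it is 30 mm (x) by 8 mm (y) by 20 mm high, 8 mm to +y of the plate's centre.
- button (a joint): travel of the vent button, m: 0 up, 0.006 fully down. 1.5 N to start, 4.5 N fully down; springs back.
- button_top (a point): centre of the top of the black round button, 30 mm across, at (0, -30 mm) of the vent box, 60 mm above the bench; under the catch until that is slid aside.
- vial_box: blue divided box 110 x 110 x 50 mm, a bystander. Origin: centre of the underside, as for all bystanders.
- spare_cap: loose steel cap 42 mm across, 22 mm high, a bystander.
- sample_jar: white jar 52 mm across, 75 mm high, a bystander.
- canister: open aluminium canister 64 mm across, 120 mm high, a bystander.
- clamp_ring: steel ring 56 mm across, 12 mm high, a bystander.
Mind the look-alikes: they are no part of the job. Leave any green or orange look-alike of the fill_block alone.

How it is judged:
By the outcome, as a careful person would: the job done as asked, in the order asked, and still so for the second after the job is handed in, with the robot touching nothing.
It also fails if it takes over 61 s, if anything falls off the work surface, if the arm or the gripper's body presses on something with over 40 N, if the wrist force passes 120 N, or if a joint passes its speed limit or range.

ROBOT

A 6-joint arm with a two-finger parallel gripper is mounted at the origin on the work surface. World frame = base frame: x ahead of the robot, y to its left, z up, the work surface at z = 0. Lengths are in m, angles in rad, forces in N, time in s.
With the tool pointing down it reaches from about 0.225 to 0.875 m from the base axis. Payload 3.4 kg.
Tool frame: the origin (TCP) lies at the very end of the fingers, on their centre line; the grasp point (between the pads) lies 19 mm behind it; z points along the fingers, y is the direction in which the jaws open and shut (so a half turn about z gives the same grasp; the last joint's range is limited). The gripper opens to 85 mm and grips with 20 to 120 N. Pads are 22 mm wide; open, the fingers measure 114 mm over their backs; the gripper's body (76 mm by 85 mm) begins 54 mm behind the grasp point. The pads swing forward as they close: fully open they stand 13 mm farther back than shut.
Start: joints at [1.038, 0.276, 1.505, -0, 1.361, -0.121], TCP at [0.23, 0.527, 0.231] pointing down, gripper open.
Joint ranges: [-2.89, 2.89], [-0.75, 2.08], [0.22, 2.7], [-1.18, 4.32], [0.11, 2.71], [-2.7, 2.7]. Speed limits (rad/s): [2.57, 2.57, 3.14, 3.14, 3.14, 3.14].

INTERFACE

Orientations are given as a unit quaternion [w, x, y, z].
In Python, from rig import telemetry, cams, sign_off, spotter gives the robot as it stands.
- The arm moves only by the tool servo_tool, never from a script. Its argument "steps" is a list of rows, each a list of 6 numbers: the shift along the tool's x, y, z in mm, then the turn, a rotation vector about the tool's x, y, z in degrees. In form: [[x, y, z, ax, ay, az], ...]. A call has 1 to 8 rows; each row is the pose to reach, as a shift and turn from the pose commanded when the call began, along the tool's axes at that moment; what a row does not reach only later rows make up. A row lasts 1/10 s, in which the tool goes at most 50 mm and 8.59 degrees, less where a joint would pass 70% of its speed; a pose out of reach is approached as far as the arm can. A call with a gripper value outside its range is refused whole. "hand" is the closure in counts, from 0 (fully open) to 255 (shut), set as the call begins (left out, the last holds). The fingers move at their own pace and stop on an object; "grip_force" is the grip in N (left out, the last holds). Time passes only in rows, so rows that repeat a pose let the fingers close. It gives the time, the measured TCP pose, the force and the opening at its end, in the units of the state.
- telemetry.get_state(): the state, without advancing time (a new reading comes with each control period).
- cams.get_image(name): name is "scene" or "top"; returns (picture, depth): 420x560x3 uint8, red, green, blue; 420x560 float32, m along the optical axis (not along the pixel's ray), 0 where there is no reading.
- cams.camera_model(name): a dict with "camera_matrix" (3x3 intrinsics, pixels), "D" ([k1, k2, p1, p2, k3] as OpenCV has them; the pictures are not rectified), "origin" and "rotation" of the camera in the world. Camera axes: x right, y up, looking along -z (the intrinsics and any distortion apply to the point x, -y, -z); pixel columns grow to the right and rows downward; lengths in m; the calibration is good to about 2 mm. A picture is of the moment at which its call begins. camera_model takes no time and is no camera call.
- sign_off(): hands the job in, once; it reports no verdict.
Trained networks look in the newest picture that a camera, given by its name, has taken for a name from the list of things; names that differ only in an ending like _2 or _b are one class to them, and where a whole thing is asked for, a point or a joint stands for the part that bears it (a point fixed in the world has none). Each returns a list of dicts, best first, with "conf" (0 to 1); they miss things now and then, are a little off and sometimes report something else, mostly with a low value. They report only what shows in the picture. A call takes as long as a camera call. They do not tell look-alikes from the thing itself.
- spotter.outline_of(query, camera): "region" (420x560 bool, what is visible of it) and "rect" ([left, top, width, height] in pixels, round what is visible of it).
The state is a dict: "clock": time; "qpos": joint angles; "qd": joint speeds; "effort": joint torques, N m; "position": TCP position; "ee_rot": TCP orientation; "contact_force": force on the tool from outside, world axes, zero at the start; "moment": the same for the moment, N m; "width": finger opening in m.
Only numpy, scipy, OpenCV 4.12 (cv2) and the standard library are available. Lean on these libraries where they do the work, as an engineer would, in place of code of your own. Each camera call takes 0.05 s, during which the arm holds its last target.

## Working session

There is one attempt and no reset: what is moved stays moved. The work goes in short steps, Python scripts to look and compute and a tool call to move; the robot and the scene stay as the last step left them, time stands still between calls to the robot, and variables do not carry over. Pictures are saved under pics/ and viewed, and the job is handed in when it is done.

Besides the shell and the picture viewer there is one more tool, called as name(argument=value, ...), one argument or row to a line, values as JSON. servo_tool: Moves the arm, as the interface text tells. Its arguments: {"type":"object","properties":{"steps":{"type":"array","items":{"type":"array","items":{"type":"number"}}},"hand":{"type":"number"},"grip_force":{"type":"number"}},"required":["steps"]}

```bash
ls; mkdir -p pics
python3 - <<'E'
from rig import telemetry, cams, spotter
import cv2, numpy as np
s=telemetry.get_state(); print(s)
for n in ["scene","top"]:
    im,d=cams.get_image(n); cv2.imwrite(f"pics/{n}0.png",im[:,:,::-1]); np.save(f"pics/{n}0.npy",d)
    print(n,cams.camera_model(n))
E
```

```text
pics
{'clock': 0.0, 'qpos': array([ 1.03796977e+00,  2.76604905e-01,  1.50617202e+00, -3.73889415e-05,
        1.36069973e+00, -1.21027580e-01]), 'qd': array([ 0.00031452, -0.00108546,  0.00056174,  0.00150392, -0.00024812,
       -0.00337853]), 'effort': array([-4.04038537e-04, -4.16769755e+01, -2.45803607e+01, -1.41987284e-04,
        1.07012299e-02,  2.08104586e-05]), 'position': array([0.22989948, 0.52644097, 0.23041857]), 'ee_rot': array([-2.85197938e-04,  2.04443806e-01,  9.78877849e-01, -8.97978460e-04]), 'contact_force': array([-0.26993436,  0.49763825, -0.29376237]), 'moment': array([ 0.01119551, -0.01309659, -0.01765361]), 'width': 0.08539715047226382}
scene {'camera_matrix': array([[543.00203194,   0.        , 280.53950312],
       [  0.        , 543.00203194, 214.55384501],
       [  0.        ,   0.        ,   1.        ]]), 'D': array([-0.18621035,  0.        ,  0.        ,  0.        ,  0.        ]), 'origin': array([1.18845885, 0.29196153, 0.83538052]), 'rotation': array([0.46743309, 0.1985652 , 0.33254677, 0.79466396])}
top {'camera_matrix': array([[476.27804975,   0.        , 281.04589409],
       [  0.        , 476.27804975, 211.69229883],
       [  0.        ,   0.        ,   1.        ]]), 'D': array([0.02755124, 0.        , 0.        , 0.        , 0.        ]), 'origin': array([ 0.38704787, -0.09621156,  1.10635097]), 'rotation': array([ 0.7113891 ,  0.05491451, -0.03928058, -0.6995477 ])}
```

View pics/scene0.png

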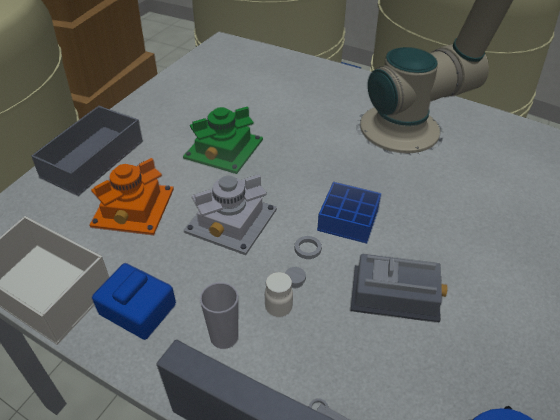

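View pics/top0.png

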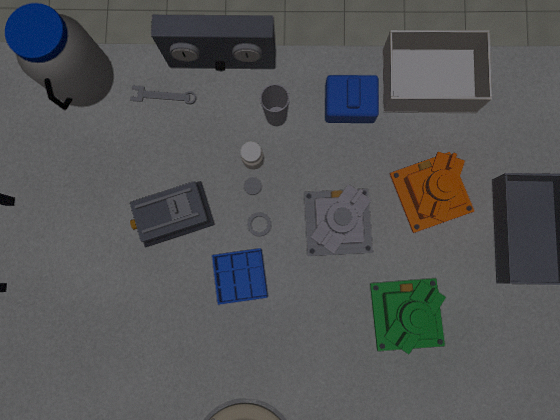

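```bash
cat > h.py <<'E'
from rig import telemetry, cams, spotter
import cv2, numpy as np
from scipy.spatial.transform import Rotation as R
def q2R(q): return R.from_quat([q[1],q[2],q[3],q[0]]).as_matrix()
def cloud(n,d):
    m=cams.camera_model(n); K=m['camera_matrix']; 
    v,u=np.mgrid[0:420,0:560]
    p=cv2.undistortPoints(np.stack([u,v],-1).reshape(-1,1,2).astype(float),K,m['D']).reshape(420,560,2)
    c=np.stack([p[...,0]*d,-p[...,1]*d,-d],-1)
    return c@q2R(m['rotation']).T+m['origin']
def proj(n,P):
    m=cams.camera_model(n); c=(np.atleast_2d(P)-m['origin'])@q2R(m['rotation'])
    c=c*[1,-1,-1]
    return cv2.projectPoints(c.reshape(-1,1,3),np.zeros(3),np.zeros(3),m['camera_matrix'],m['D'])[0].reshape(-1,2)
E
python3 - <<'E'
from h import *
for n in ["top","scene"]:
    d=np.load(f"pics/{n}0.npy"); P=cloud(n,d); np.save(f"pics/P{n}.npy",P)
    for q in ["fill_block","vent_box","catch_tab","ear_a","plug_top","button_top"]:
        for o in spotter.outline_of(q,n):
            r=o['region']; pts=P[r&(d>0)]
            print(n,q,round(o['conf'],2),o['rect'],np.round(np.median(pts,0),3),np.round(np.percentile(pts,[2,98],axis=0),3).tolist())
            np.save(f"pics/m_{n}_{q}_{int(o['rect'][0])}.npy",r)
print(telemetry.get_state()['clock'])
E
```

```text
top fill_block 0.91 [371.7, 277.7, 73.4, 77.3] [ 0.311 -0.341  0.05 ] [[0.235, -0.427, 0.005], [0.381, -0.284, 0.113]]
top fill_block 0.72 [312.3, 186.4, 56.4, 66.1] [ 0.508 -0.198  0.081] [[0.45, -0.256, 0.056], [0.577, -0.149, 0.106]]
top fill_block 0.65 [389.0, 153.6, 83.5, 85.1] [ 0.578 -0.401  0.05 ] [[0.506, -0.497, 0.003], [0.655, -0.339, 0.113]]
top fill_block 0.64 [302.2, 185.2, 71.7, 72.3] [ 0.506 -0.195  0.05 ] [[0.441, -0.274, 0.005], [0.582, -0.13, 0.114]]
top vent_box 0.95 [128.2, 182.2, 87.1, 61.7] [0.52  0.175 0.053] [[0.461, 0.098, 0.004], [0.583, 0.259, 0.071]]
top vent_box 0.27 [313.1, 184.8, 55.5, 65.4] [ 0.507 -0.2    0.081] [[0.45, -0.256, 0.075], [0.579, -0.149, 0.106]]
top vent_box 0.18 [312.4, 184.5, 56.9, 69.0] [ 0.507 -0.202  0.08 ] [[0.45, -0.258, 0.007], [0.586, -0.147, 0.106]]
top vent_box 0.18 [212.4, 250.1, 56.2, 56.4] [0.385 0.022 0.007] [[0.33, -0.037, -0.0], [0.439, 0.075, 0.051]]
top catch_tab 0.94 [169.0, 194.2, 19.8, 26.0] [0.536 0.156 0.066] [[0.511, 0.132, 0.061], [0.563, 0.181, 0.087]]
top ear_a 0.76 [384.6, 279.9, 62.7, 70.8] [ 0.31  -0.352  
[... 1346 characters left out ...]
0.72 [93.6, 157.9, 68.7, 47.6] [ 0.602 -0.404  0.089] [[0.523, -0.447, 0.075], [0.656, -0.374, 0.106]]
scene ear_a 0.63 [191.3, 173.0, 76.2, 45.6] [ 0.528 -0.191  0.087] [[0.454, -0.264, 0.001], [0.579, -0.145, 0.107]]
scene plug_top 0.59 [112.1, 162.7, 20.1, 14.8] [ 0.59  -0.413  0.114] [[0.572, -0.433, 0.101], [0.604, -0.399, 0.117]]
scene plug_top 0.58 [215.6, 105.9, 10.5, 13.5] [ 0.312 -0.354  0.114] [[0.291, -0.371, 0.102], [0.324, -0.339, 0.118]]
scene plug_top 0.49 [220.6, 178.1, 18.1, 14.6] [ 0.516 -0.198  0.115] [[0.496, -0.218, 0.102], [0.531, -0.183, 0.119]]
scene button_top 0.36 [184.0, 176.0, 92.6, 75.9] [ 0.541 -0.178  0.05 ] [[0.447, -0.258, 0.004], [0.587, -0.127, 0.116]]
0.7
```

Run:
```python
from h import *
for n in ["top","scene"]:
    P=np.load(f"pics/P{n}.npy"); 
    c=np.array([.514,-.201]); r=np.linalg.norm(P[...,:2]-c,axis=-1); z=P[...,2]
    m=(r<.03)&(z>.108)&(z<.12); print(n,'plug',np.round(P[m].mean(0),4),m.sum(), np.round((P[m].min(0)+P[m].max(0))/2,4))
    m=(r>.04)&(r<.078)&(z>.1)&(z<.11); q=P[m]-[*c,0]
    a=np.arctan2(q[:,1],q[:,0]); print('fins', m.sum())
    for s in (a>1.2)&(a<3.5)|(a<-2.9), (a<0.5)&(a>-1.8):
        print(np.round(np.median(a[s]),3),s.sum(),np.round(np.mean(P[m][s],0),4))
    # plate / block / vent rects
    for nm,c0,lo,hi,rad in [('plate',c,.004,.02,.12),('block',c,.045,.056,.09),('vplate',(.52,.175),.003,.02,.12),('vtop',(.52,.175),.05,.058,.12),('vrail',(.52,.175),.062,.0705,.12),('tab',(.535,.155),.08,.09,.05)]:
        r=np.linalg.norm(P[...,:2]-c0,axis=-1)
        m=(r<rad)&(z>lo)&(z<hi); 
        rc=cv2.minAreaRect((P[m][:,:2]*1000).astype(np.float32)); print(nm,m.sum(),np.round(rc[0],1),np.round(rc[1],1),round(rc[2],1),'z',np.round(np.median(P[m][:,2]),4))
```

```text
top plug [ 0.5132 -0.2024  0.1136] 250 [ 0.5143 -0.2021  0.1136]
fins 123
2.565 63 [ 0.4675 -0.1707  0.1037]
-0.635 60 [ 0.5591 -0.2341  0.1037]
plate 1532 [ 507.4 -188.5] [210.3 205.4] 76.0 z 0.0087
block 656 [ 516.2 -202.3] [109.4 102.8] 4.6 z 0.0487
vplate 560 [522.9 172.3] [226.6 222.8] 71.9 z 0.0062
vtop 1812 [526.6 183. ] [ 95.8 155.1] 19.2 z 0.0528
vrail 718 [526.8 183.3] [ 65.5 129.1] 19.1 z 0.0653
tab 55 [533.3 163.7] [28.9  8.4] 20.2 z 0.0846
scene plug [ 0.5147 -0.1994  0.1152] 213 [ 0.5127 -0.2007  0.1142]
fins 150
2.529 73 [ 0.468  -0.169   0.1046]
-0.603 77 [ 0.5598 -0.2331  0.1043]
plate 1483 [ 531.3 -186.5] [188.6 224.4] 35.6 z 0.0106
block 699 [ 535.  -175.3] [ 74.5 141.7] 48.5 z 0.0504
vplate 1104 [521.2 171.5] [234.8 232.2] 56.3 z 0.0081
vtop 2018 [526.  183.2] [ 98.9 157.1] 19.1 z 0.0544
vrail 1008 [525.2 183.1] [ 68.8 130.8] 19.3 z 0.0667
tab 64 [533.3 163.3] [28.6  7.5] 20.6 z 0.086
```

Run:
```python
import cv2
a=cv2.imread("pics/top0.png")
b=cv2.resize(a[150:290,110:390],None,fx=2.8,fy=2.8,interpolation=cv2.INTER_CUBIC); cv2.imwrite("pics/crop1.png",b)
```

```text
(no output)
```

View pics/crop1.png

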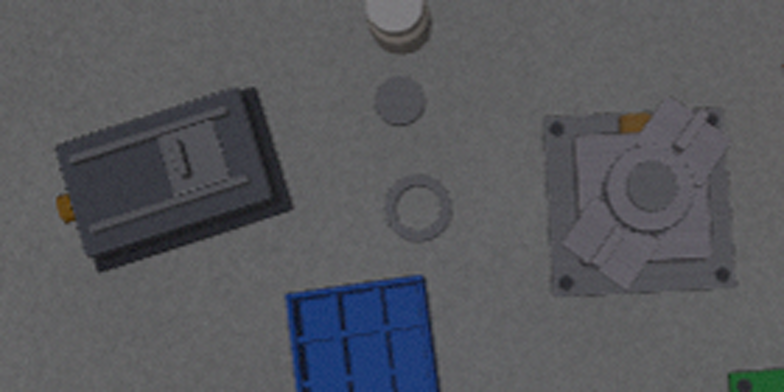

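```bash
cat >> h.py <<'E'
def wr(a): return (a+np.pi)%(2*np.pi)-np.pi
def st(): 
    s=telemetry.get_state(); M=q2R(s['ee_rot']); psi=np.degrees(np.arctan2(M[1,1],M[0,1]))
    return s,M,psi
def to(x,y,z,psi=None):
    s,M,p=st(); 
    sh=M.T@((np.array([x,y,z])-s['position'])*1000)
    T=M if psi is None else np.array([[np.sin(np.radians(psi))*-1,np.cos(np.radians(psi)),0],[np.cos(np.radians(psi)),np.sin(np.radians(psi)),0],[0,0,-1]]).T@np.eye(3)
    if psi is not None:
        a=np.radians(psi); yv=np.array([np.cos(a),np.sin(a),0]); zv=np.array([0,0,-1.]); T=np.stack([np.cross(yv,zv),yv,zv],1)
    rv=np.degrees(R.from_matrix(M.T@T).as_rotvec())
    print('t',round(float(s['clock']),2),'pos',np.round(s['position']*1000,1),'psi',round(float(p),1),'F',np.round(s['contact_force'],1)); print('  move',np.round(sh,1),np.round(rv,1))
C=np.array([.5263,.1831]); U=np.array([-.329,.944])   # vent box, +y
def vb(y,z,psi=19.2): q=C+U*y/1000; to(q[0],q[1],z/1000,psi)
A=np.array([.5136,-.2014])
def port(phi,z,r=.056,off=-15.5,psi=None):
    a=np.radians(phi); q=A+r*np.array([np.cos(a),np.sin(a)])+off/1000*np.array([-np.sin(a),np.cos(a)])
    to(q[0],q[1],z/1000,phi-180 if psi is None else psi)
E
python3 -c "
from h import *
vb(-43,140);vb(-43,73)"
```

```text
t 0.7 pos [230.2 527.  231.4] psi 66.4 F [ 0.5 -0.5  0. ]
  move [-438.2 -228.1   91.3] [ 0.  -0.  47.2]
t 0.7 pos [230.2 527.  231.4] psi 66.4 F [ 0.5 -0.5  0. ]
  move [-438.2 -228.2  158.3] [ 0.  -0.  47.2]
```

servo_tool(
  steps=[
    [-438,-228,60,0,0,47.2],
    [-438,-228,60,0,0,47.2],
    [-438,-228,60,0,0,47.2],
    [-438,-228,60,0,0,47.2],
    [-438,-228,60,0,0,47.2],
    [-438,-228,60,0,0,47.2],
    [-438,-228,60,0,0,47.2],
    [-438,-228,60,0,0,47.2],
  ],
  hand=255,
)

```text
clock: 1.5
position: [0.4807, 0.2163, 0.1832]
ee_rot: [0.0, 0.579, 0.815, 0.0]
contact_force: [0.6, -0.1, -0.2]
width: -0.0001
```

```bash
python3 -c "
from h import *
vb(-43,120)"
```

```text
t 1.5 pos [480.7 216.3 183.2] psi 19.2 F [ 0.6 -0.1 -0.2]
  move [-89.3  32.1  63.2] [ 0.1 -0.  -0. ]
```

servo_tool(
  steps=[
    [-89,32,63,0,0,0],
    [-89,32,63,0,0,0],
    [-89,32,63,0,0,0],
    [-89,32,63,0,0,0],
    [-89,32,63,0,0,0],
  ],
)

```text
clock: 2.0
position: [0.5387, 0.1452, 0.1205]
ee_rot: [-0.0, 0.579, 0.815, 0.0]
contact_force: [-0.1, 0.9, -0.1]
width: -0.0002
```

```bash
python3 -c "
from h import *
vb(-43,73)"
```

```text
t 2.0 pos [538.7 145.2 120.5] psi 19.2 F [-0.1  0.9 -0.1]
  move [-3.2  0.8 47.5] [ 0.  -0.1 -0. ]
```

Good tracking, ~3 mm lag only. Descend.

servo_tool(
  steps=[
    [-2,1,25,0,0,0],
    [-2,1,47.5,0,0,0],
    [-2,1,47.5,0,0,0],
  ],
)

```text
clock: 2.3
position: [0.5379, 0.1443, 0.0715]
ee_rot: [-0.002, 0.578, 0.816, -0.001]
contact_force: [-1.1, -0.4, 0.0]
width: 0.0004
```

Run:
```python
from h import *
vb(-37,73); vb(18,73)
im,d=cams.get_image("scene"); cv2.imwrite("pics/s1.png",cv2.resize(im[200:340,320:480,::-1],None,fx=4,fy=4))
```

```text
t 2.3 pos [537.9 144.3  71.5] psi 19.3 F [-1.1 -0.4  0. ]
  move [ 3.4  1.8 -1.5] [-0.2 -0.1  0.1]
t 2.3 pos [537.9 144.3  71.5] psi 19.3 F [-1.1 -0.4  0. ]
  move [58.4  1.9 -1.4] [-0.2 -0.1  0.1]
```

View pics/s1.png

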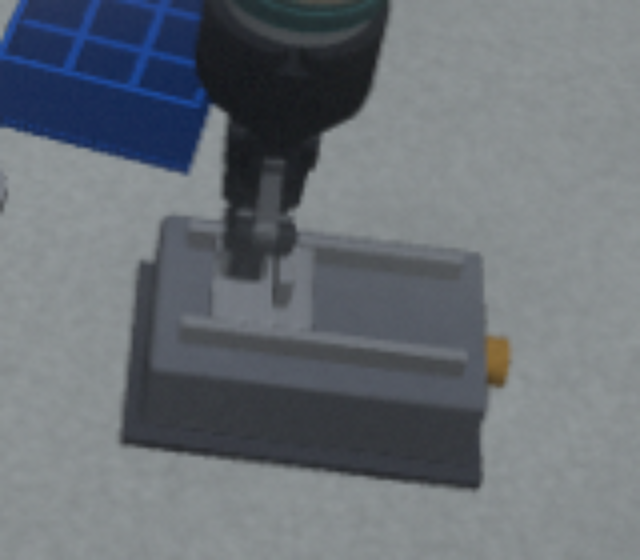

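servo_tool(
  steps=[
    [10,1.5,-1,0,0,0],
    [20,1.5,-1,0,0,0],
    [30,1.5,-1,0,0,0],
    [40,1.5,-1,0,0,0],
    [48,1.5,-1,0,0,0],
    [54,1.5,-1,0,0,0],
    [56,1.5,-1,0,0,0],
  ],
)

```text
clock: 3.05
position: [0.5235, 0.197, 0.0737]
ee_rot: [0.0, 0.579, 0.815, 0.0]
contact_force: [1.2, -1.3, 0.1]
width: 0.0004
```

Run:
```python
from h import *
vb(18,73)
im,d=cams.get_image("top"); P=cloud("top",d)
im,d=cams.get_image("scene"); cv2.imwrite("pics/s2.png",cv2.resize(im[200:340,320:480,::-1],None,fx=4,fy=4))
```

```text
t 3.05 pos [523.5 197.   73.7] psi 19.2 F [ 1.2 -1.3  0.1]
  move [ 3.9 -2.   0.7] [ 0. -0.  0.]
```

View pics/s2.png

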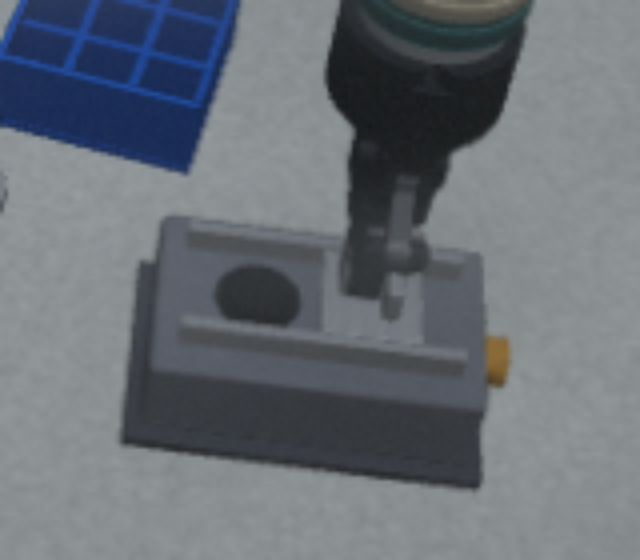

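servo_tool(
  steps=[
    [2,0,0,0,0,0],
    [4,0,0,0,0,0],
    [4,0,0,0,0,0],
  ],
)

```text
clock: 3.45
position: [0.5219, 0.1999, 0.0733]
ee_rot: [-0.0, 0.579, 0.815, -0.0]
contact_force: [-0.4, -1.5, -0.4]
width: -0.0002
```

servo_tool(
  steps=[
    [2,0,0,0,0,0],
    [4,0,0,0,0,0],
    [4,0,0,0,0,0],
  ],
)

```text
clock: 3.75
position: [0.5218, 0.2004, 0.0734]
ee_rot: [0.002, 0.578, 0.816, -0.002]
contact_force: [2.5, -9.9, -0.0]
width: -0.0001
```

servo_tool(
  steps=[
    [-6,0,0,0,0,0],
    [-8,0,-10,0,0,0],
    [-20,0,-30,0,0,0],
    [-51,0,-30,0,0,0],
    [-51,0,-30,0,0,0],
    [-51,0,-30,0,0,0],
  ],
)

```text
clock: 4.35
position: [0.5379, 0.1559, 0.1042]
ee_rot: [-0.0, 0.58, 0.815, 0.001]
contact_force: [0.4, -0.0, -0.8]
width: -0.0001
```

Run:
```python
from h import *
im,d=cams.get_image("top"); P=cloud("top",d)
z=P[...,2]; r=np.linalg.norm(P[...,:2]-C,axis=-1); 
m=(r<.05)&(z>.08)&(z<.09); print(m.sum(),((P[m][:,:2]-C)@U).mean()*1000, 'expected tab 33')
im,d=cams.get_image("scene"); P=cloud("scene",d);z=P[...,2]; r=np.linalg.norm(P[...,:2]-(C+U*.033),axis=-1); 
m=(r<.025)&(z>.08)&(z<.09); print(m.sum(),((P[m][:,:2]-C)@U).mean()*1000, 'expected tab 33')
vb(-30,63)
```

```text
41 32.12305727687403 expected tab 33
69 32.368142084816554 expected tab 33
t 4.45 pos [537.4 156.4 103.6] psi 19.2 F [-0.   0.1 -0.6]
  move [-1.2 -1.6 40.6] [-0.  -0.1 -0. ]
```

Tab at 32.2 mm vs 33 expected (same bias as -22 → measured -20.8 before; consistent with full open by stop force). Press the button.

servo_tool(
  steps=[
    [-1.2,-1.5,20,0,0,0],
    [-1.2,-1.5,40,0,0,0],
    [-1.2,-1.5,44,0,0,0],
    [-1.2,-1.5,47,0,0,0],
    [-1.2,-1.5,49,0,0,0],
    [-1.2,-1.5,49,0,0,0],
  ],
)

```text
clock: 5.05
position: [0.5364, 0.1545, 0.0551]
ee_rot: [-0.0, 0.579, 0.815, 0.0]
contact_force: [-3.7, 0.7, 3.8]
width: 0.0003
```

servo_tool(
  steps=[
    [0,0,1.5,0,0,0],
    [0,0,3,0,0,0],
    [0,0,3,0,0,0],
  ],
)

```text
clock: 5.35
position: [0.537, 0.1544, 0.054]
ee_rot: [0.0, 0.579, 0.815, 0.001]
contact_force: [-5.4, 0.1, 16.0]
width: 0.0
```

servo_tool(
  steps=[
    [0,0,3,0,0,0],
    [0,0,-47,0,0,0],
    [0,0,-97,0,0,0],
    [0,0,-110,0,0,0],
  ],
)

```text
clock: 5.75
position: [0.5414, 0.1545, 0.1678]
ee_rot: [0.005, 0.579, 0.815, 0.005]
contact_force: [0.6, 0.4, -0.3]
width: -0.0001
```

Run:
```python
from h import *
port(145.2,150); port(145.2,86)
im,d=cams.get_image("scene"); cv2.imwrite("pics/s3.png",cv2.resize(im[150:340,150:480,::-1],None,fx=2.4,fy=2.4))
```

```text
t 5.75 pos [541.4 154.5 167.8] psi 19.2 F [ 0.6  0.4 -0.3]
  move [-272.5 -163.9   16.4] [ 0.8 -0.2 54. ]
t 5.75 pos [541.4 154.5 167.8] psi 19.2 F [ 0.6  0.4 -0.3]
  move [-272.3 -164.8   80.4] [ 0.8 -0.2 54. ]
```

View pics/s3.png

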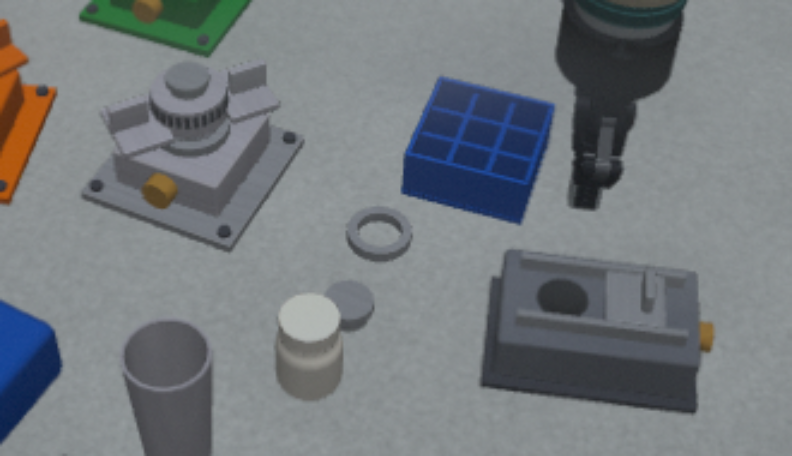

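servo_tool(
  steps=[
    [-272,-164,5,0,0,54],
    [-272,-164,5,0,0,54],
    [-272,-164,5,0,0,54],
    [-272,-164,5,0,0,54],
    [-272,-164,5,0,0,54],
    [-272,-164,5,0,0,54],
    [-272,-164,5,0,0,54],
    [-272,-164,5,0,0,54],
  ],
)

```text
clock: 6.6
position: [0.4706, -0.1595, 0.1551]
ee_rot: [-0.0, 0.887, 0.461, -0.001]
contact_force: [-0.3, 0.1, 0.5]
width: -0.0002
```

Run:
```python
from h import *
port(145.2,86)
```

```text
t 6.6 pos [ 470.6 -159.5  155.1] psi -35.1 F [-0.3  0.1  0.5]
  move [ 5.7  3.2 69.1] [-0.   0.1 -0.3]
```

servo_tool(
  steps=[
    [3,2,30,0,0,0],
    [3,2,30,0,0,0],
  ],
)

```text
clock: 6.8
position: [0.4724, -0.1535, 0.1231]
ee_rot: [-0.003, 0.886, 0.464, -0.002]
contact_force: [0.2, -0.3, 0.3]
width: 0.0
```

Run:
```python
from h import *
port(145.2,86,off=-17)
```

```text
t 6.8 pos [ 472.4 -153.5  123.1] psi -34.7 F [ 0.2 -0.3  0.3]
  move [ 1.2  5.5 37. ] [-0.4  0.   0.1]
```

servo_tool(
  steps=[
    [1.5,4.5,20,0,0,0],
    [1.5,4.5,34,0,0,0],
    [1.5,4.5,34,0,0,0],
  ],
)

```text
clock: 7.1
position: [0.478, -0.1551, 0.091]
ee_rot: [-0.002, 0.886, 0.464, -0.001]
contact_force: [0.4, 0.1, 0.5]
width: 0.0002
```

Run:
```python
from h import *
port(145.2,80,off=-17)
im,d=cams.get_image("scene"); cv2.imwrite("pics/s4.png",cv2.resize(im[140:270,160:320,::-1],None,fx=4,fy=4))
im,d=cams.get_image("top"); cv2.imwrite("pics/t4.png",cv2.resize(im[150:280,270:410,::-1],None,fx=4,fy=4))
```

```text
t 7.1 pos [ 478.  -155.1   91. ] psi -34.7 F [0.4 0.1 0.5]
  move [-0.7 -0.3 11. ] [-0.3  0.   0.1]
```

View pics/s4.png

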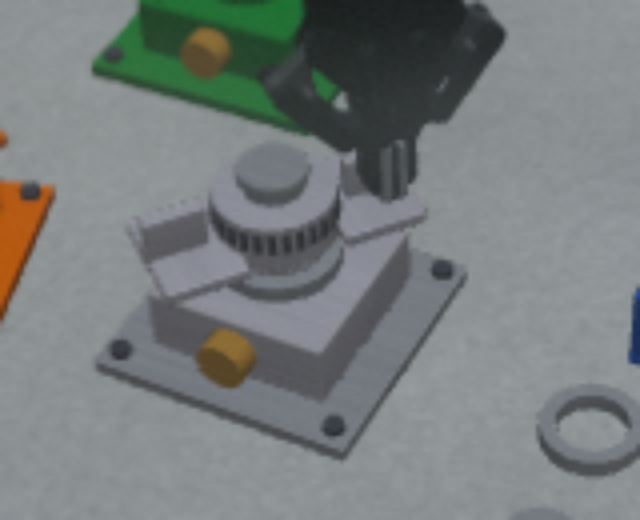

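View pics/t4.png

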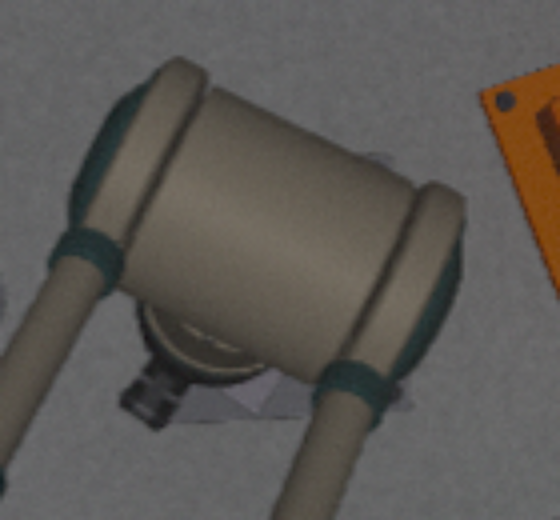

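Run:
```python
from h import *
im,d=cams.get_image("scene"); P=cloud("scene",d)
s,M,p=st(); L=(P-s['position'])@M*1000
m=(d>0)&(np.abs(L[...,0])<60)&(np.abs(L[...,1])<90)&(L[...,2]<-5)&(L[...,2]>-110)&(im.max(-1)<70)
Q=L[m]
for y in range(-80,90,10):
    k=(Q[:,1]>=y)&(Q[:,1]<y+10)
    if k.sum()>5: print(y,k.sum(),'lowest z',np.round(np.percentile(Q[k][:,2],[98,90,50]),0), 'x',np.round(np.percentile(Q[k][:,0],[5,95]),0))
```

```text
-60 57 lowest z [-75. -80. -91.] x [-2. 14.]
-50 98 lowest z [-62. -68. -81.] x [-1. 13.]
-40 110 lowest z [-51. -56. -70.] x [-9. 13.]
-30 75 lowest z [-46. -49. -59.] x [ 4. 13.]
-20 129 lowest z [-12. -25. -80.] x [ 6. 20.]
-10 182 lowest z [-13. -31. -72.] x [ 3. 18.]
0 137 lowest z [-10. -21. -66.] x [ 5. 18.]
10 180 lowest z [-16. -31. -73.] x [-5. 19.]
20 102 lowest z [-48. -52. -81.] x [-8. 13.]
30 85 lowest z [-59. -61. -85.] x [-5. 13.]
40 90 lowest z [-68. -73. -89.] x [-5. 13.]
50 63 lowest z [-79. -83. -92.] x [-12.  13.]
```

servo_tool(
  steps=[
    [0,0,8,0,0,0],
    [0,0,13,0,0,0],
    [0,0,17,0,0,0],
    [0,0,19.5,0,0,0],
    [0,0,19.5,0,0,0],
  ],
)

```text
clock: 7.75
position: [0.4795, -0.1568, 0.0732]
ee_rot: [0.0, 0.886, 0.463, 0.0]
contact_force: [-0.0, -0.2, 5.2]
width: 0.0
```

Run:
```python
from h import *
port(145.2,71,off=-15.5)
port(157,71,off=-15.5)
port(171,71,off=-15.5)
```

```text
t 7.75 pos [ 479.5 -156.8   73.2] psi -34.8 F [-0.  -0.2  5.2]
  move [-1.7 -2.5  2.2] [ 0. -0. -0.]
t 7.75 pos [ 479.5 -156.8   73.2] psi -34.8 F [-0.  -0.2  5.2]
  move [-13.4  -4.5   2.2] [  0.   -0.  -11.8]
t 7.75 pos [ 479.5 -156.8   73.2] psi -34.8 F [-0.  -0.2  5.2]
  move [-27.6  -3.7   2.2] [  0.   -0.  -25.8]
```

servo_tool(
  steps=[
    [0,2,2.5,0,0,0],
    [0,2,4,0,0,0],
    [0,2,4,0,0,0],
  ],
)

```text
clock: 8.05
position: [0.4797, -0.1568, 0.0691]
ee_rot: [-0.002, 0.886, 0.463, -0.001]
contact_force: [-2.4, 3.8, 7.7]
width: 0.0
```

Run:
```python
from h import *
im,d=cams.get_image("scene"); P=cloud("scene",d); cv2.imwrite("pics/s5.png",cv2.resize(im[140:270,160:320,::-1],None,fx=4,fy=4))
r=np.linalg.norm(P[...,:2]-A,axis=-1);z=P[...,2];a=np.degrees(np.arctan2(P[...,1]-A[1],P[...,0]-A[0]))
m=(r>.04)&(r<.075)&(a<0)&(a>-60)&(z>.06)&(z<.11)
print(np.percentile(z[m],[10,30,50,80,90,95,99]))
P0=np.load("pics/Pscene.npy");z=P0[...,2]
print(np.percentile(z[m],[10,30,50,80,90,95,99]))
port(145.2,71,off=-15.5)
port(157,71,off=-15.5)
port(171,71,off=-15.5)
```

```text
[0.06749478 0.06966142 0.07134627 0.08801756 0.09389729 0.09507926
 0.09658942]
[0.04972597 0.07808679 0.08073235 0.08900149 0.09518387 0.09867028
 0.101708  ]
t 8.1 pos [ 479.7 -156.8   69.2] psi -34.8 F [-2.9  3.6  7.9]
  move [-1.8 -2.7 -1.8] [-0.2 -0.  -0. ]
t 8.1 pos [ 479.7 -156.8   69.2] psi -34.8 F [-2.9  3.6  7.9]
  move [-13.5  -4.7  -1.8] [ -0.2  -0.  -11.8]
t 8.1 pos [ 479.7 -156.8   69.2] psi -34.8 F [-2.9  3.6  7.9]
  move [-27.7  -3.8  -1.8] [ -0.2  -0.1 -25.8]
```

View pics/s5.png

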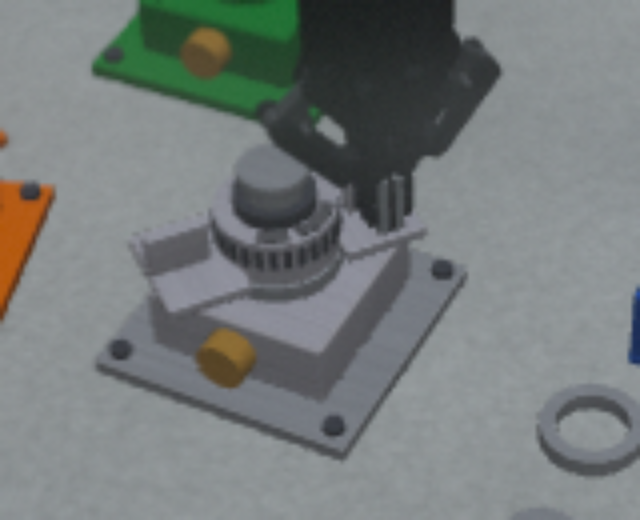

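```bash
cat >> h.py <<'E'
def rows(phis,z,r=.057,off=-15.5,dpsi=0):
    s,M,p=st(); out=[]
    for phi in phis:
        a=np.radians(phi); q=A+r*np.array([np.cos(a),np.sin(a)])+off/1000*np.array([-np.sin(a),np.cos(a)])
        sh=M.T@((np.array([q[0],q[1],z/1000])-s['position'])*1000)
        rz=-((phi-180+dpsi-p+180)%360-180)
        out.append([round(float(v),1) for v in sh]+[0,0,round(float(rz),1)])
    print('t',round(float(s['clock']),2),'pos',np.round(s['position']*1000,1),'psi',round(float(p),1),'F',np.round(s['contact_force'],1))
    q=s['position'][:2]-A; print('tool r,phi',np.hypot(*q)*1000,np.degrees(np.arctan2(q[1],q[0])))
    for o in out: print(o)
E
python3 -c "
from h import *
rows([145.2,148,151,154,158,162,166,170],69.2)"
```

```text
t 8.1 pos [ 479.7 -156.8   69.2] psi -34.8 F [-2.9  3.6  7.9]
tool r,phi 56.049742391921264 127.26342064278077
[-1.8, -3.7, 0.0, 0, 0, -0.0]
[-4.6, -4.4, 0.0, 0, 0, -2.8]
[-7.6, -4.9, 0.0, 0, 0, -5.8]
[-10.7, -5.4, 0.0, 0, 0, -8.8]
[-14.8, -5.7, 0.0, 0, 0, -12.8]
[-18.9, -5.7, 0.0, 0, 0, -16.8]
[-23.0, -5.5, 0.0, 0, 0, -20.8]
[-27.1, -4.9, 0.0, 0, 0, -24.8]
```

servo_tool(
  steps=[
    [-1.5,-4.5,0,0,0,0],
    [-4.6,-5.2,0,0,0,-2.8],
    [-7.6,-5.7,0,0,0,-5.8],
    [-10.7,-6,0,0,0,-8.8],
    [-14.8,-6.3,0,0,0,-12.8],
    [-18.9,-6.3,0,0,0,-16.8],
    [-23,-6,0,0,0,-20.8],
  ],
)

```text
clock: 8.8
position: [0.4641, -0.1735, 0.0701]
ee_rot: [0.001, 0.787, 0.617, 0.001]
contact_force: [0.9, 2.1, 7.3]
width: 0.0002
```

```bash
cat >> h.py <<'E'
def ears(n="scene",save=None):
    im,d=cams.get_image(n); P=cloud(n,d); s,M,p=st()
    if save: cv2.imwrite(save,cv2.resize(im[140:270,160:320,::-1],None,fx=4,fy=4))
    z=P[...,2]; w=P[...,:2]-A; r=np.linalg.norm(w,axis=-1); 
    a=np.degrees(np.arctan2(w[...,1],w[...,0]))
    m=(r>.048)&(r<.074)&(z>.09)&(z<.109)&(a<75)&(a>-60)&(im.max(-1)>75)
    hi=m&(z>np.percentile(z[m],60)) if m.sum()>8 else m
    if m.sum()>8: print('ear_b fin phi',round(float(np.median(a[m])),1),'ztop',np.round(np.percentile(z[m],[80,95]),4),m.sum(),'ring est',round(float(np.radians(np.median(a[m])+34.8)),2))
    k=(r<.015)&(z>.09)&(z<.14); 
    if k.sum()>5: print('plug z',np.round(np.median(z[k]),4),k.sum())
E
python3 -c "
from h import *
rows([166,168,170],69.2); ears(save='pics/s6.png')"
```

```text
t 8.8 pos [ 464.1 -173.5   70.1] psi -13.9 F [0.9 2.1 7.3]
tool r,phi 56.81321866400292 150.58336911673047
[0.4, -2.2, 0.9, 0, 0, 0.1]
[-1.6, -2.7, 0.9, 0, 0, -1.9]
[-3.6, -3.2, 0.9, 0, 0, -3.9]
ear_b fin phi -10.3 ztop [0.0971 0.0978] 54 ring est 0.43
plug z 0.1152 152
```

View pics/s6.png

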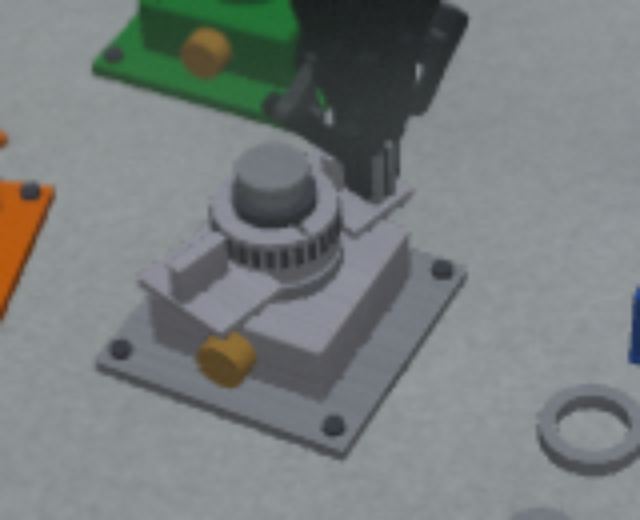

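servo_tool(
  steps=[
    [-3.5,-0.8,0,0,0,-3.5],
    [-3,-0.8,-5,0,0,-3.5],
    [-3,-0.8,-10,0,0,-3.5],
    [-3,-0.8,-16,0,0,-3.5],
    [-3,-0.8,-16,0,0,-3.5],
  ],
)

```text
clock: 9.35
position: [0.4618, -0.1763, 0.0855]
ee_rot: [0.001, 0.769, 0.639, 0.0]
contact_force: [0.3, -0.6, 0.2]
width: 0.0001
```

```bash
python3 -c "
from h import *
ears(save='pics/s7.png');rows([166,170,174,178,182,186,188,190],86)"
```

```text
ear_b fin phi -5.4 ztop [0.1012 0.1025] 73 ring est 0.51
plug z 0.1268 239
t 9.4 pos [ 461.5 -176.2   85.2] psi -10.5 F [ 0.9 -0.8 -0.5]
tool r,phi 57.83190618909605 154.17178812683355
[3.7, -0.2, -0.8, 0, 0, 3.5]
[-0.3, -1.4, -0.8, 0, 0, -0.5]
[-4.3, -2.3, -0.8, 0, 0, -4.5]
[-8.4, -2.9, -0.8, 0, 0, -8.5]
[-12.5, -3.2, -0.8, 0, 0, -12.5]
[-16.6, -3.3, -0.8, 0, 0, -16.5]
[-18.7, -3.2, -0.8, 0, 0, -18.5]
[-20.7, -3.0, -0.8, 0, 0, -20.5]
```

View pics/s7.png

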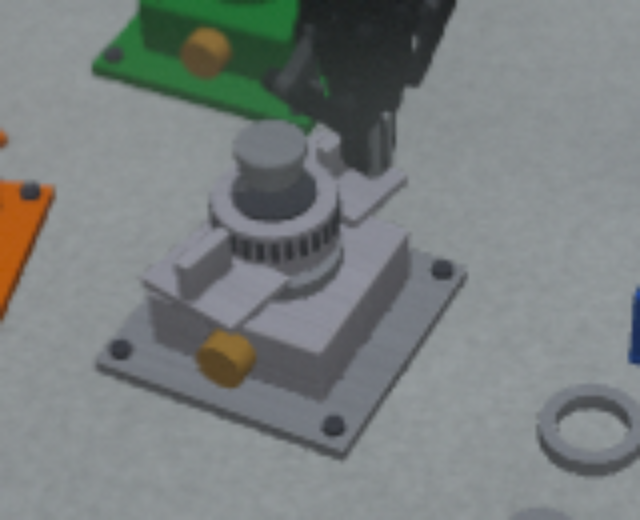

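servo_tool(
  steps=[
    [-4.3,-1.5,-1,0,0,-4.5],
    [-8.4,-2.1,-1,0,0,-8.5],
    [-12.5,-2.4,-1,0,0,-12.5],
    [-16.6,-2.5,-1,0,0,-16.5],
    [-18.7,-2.4,-1,0,0,-18.5],
  ],
)

```text
clock: 9.9
position: [0.455, -0.1935, 0.0855]
ee_rot: [-0.001, 0.655, 0.755, 0.0]
contact_force: [-0.8, 1.9, 0.3]
width: 0.0002
```

```bash
python3 -c "
from h import *
ears();rows([188,190,191.5,193,194.5,196],86)"
```

```text
ear_b fin phi 8.9 ztop [0.1014 0.1031] 63 ring est 0.76
plug z 0.1241 230
t 9.95 pos [ 455.1 -193.9   85.5] psi 8.1 F [-1.   0.4  0.7]
tool r,phi 59.010691786619496 172.68175494663254
[-0.1, -0.1, -0.5, 0, 0, 0.1]
[-2.1, -0.6, -0.5, 0, 0, -1.9]
[-3.6, -0.9, -0.5, 0, 0, -3.4]
[-5.1, -1.2, -0.5, 0, 0, -4.9]
[-6.6, -1.5, -0.5, 0, 0, -6.4]
[-8.2, -1.7, -0.5, 0, 0, -7.9]
```

servo_tool(
  steps=[
    [-2.1,-0.6,-0.5,0,0,-1.9],
    [-3.6,-0.9,-0.5,0,0,-3.4],
  ],
)

```text
clock: 10.15
position: [0.455, -0.1976, 0.0862]
ee_rot: [-0.0, 0.633, 0.774, -0.0]
contact_force: [-0.5, -0.4, 0.7]
width: -0.0002
```

```bash
python3 -c "
from h import *
ears(save='pics/s8.png');rows([188,190,191.5,193,194.5,196],86)"
```

```text
ear_b fin phi 13.6 ztop [0.1036 0.1049] 71 ring est 0.84
plug z 0.1273 230
t 10.2 pos [ 455.2 -198.    86.3] psi 11.5 F [-0.2  0.4 -0.9]
tool r,phi 58.511225848168245 176.7010752699858
[4.0, 0.6, 0.3, 0, 0, 3.5]
[2.0, -0.0, 0.3, 0, 0, 1.5]
[0.6, -0.4, 0.3, 0, 0, 0.0]
[-0.9, -0.8, 0.3, 0, 0, -1.5]
[-2.4, -1.2, 0.3, 0, 0, -3.0]
[-4.0, -1.5, 0.3, 0, 0, -4.5]
```

View pics/s8.png

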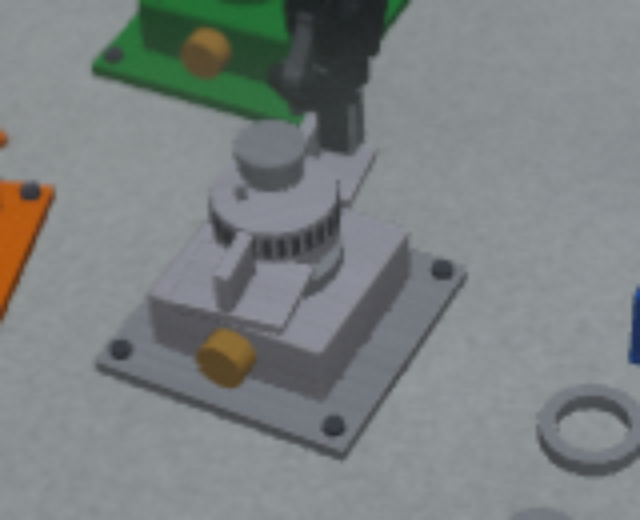

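servo_tool(
  steps=[
    [-1.2,-0.3,0,0,0,-1.2],
    [-2.2,-0.5,0,0,0,-2.2],
    [-2.2,-0.5,0,0,0,-2.2],
  ],
)

```text
clock: 10.5
position: [0.4552, -0.2001, 0.0865]
ee_rot: [0.0, 0.618, 0.786, 0.0]
contact_force: [-0.1, -0.3, 0.4]
width: 0.0
```

```bash
python3 -c "
from h import *
ears(save='pics/s9.png');rows([191.5,193,194.5,196],86)"
```

```text
ear_b fin phi 16.4 ztop [0.1057 0.1073] 81 ring est 0.89
plug z 0.129 217
t 10.55 pos [ 455.2 -200.1   86.5] psi 13.6 F [-0.3  0.2  0.6]
tool r,phi 58.406256401608154 178.71711275247753
[2.6, 0.1, 0.5, 0, 0, 2.1]
[1.1, -0.4, 0.5, 0, 0, 0.6]
[-0.4, -0.8, 0.5, 0, 0, -0.9]
[-1.9, -1.2, 0.5, 0, 0, -2.4]
```

View pics/s9.png

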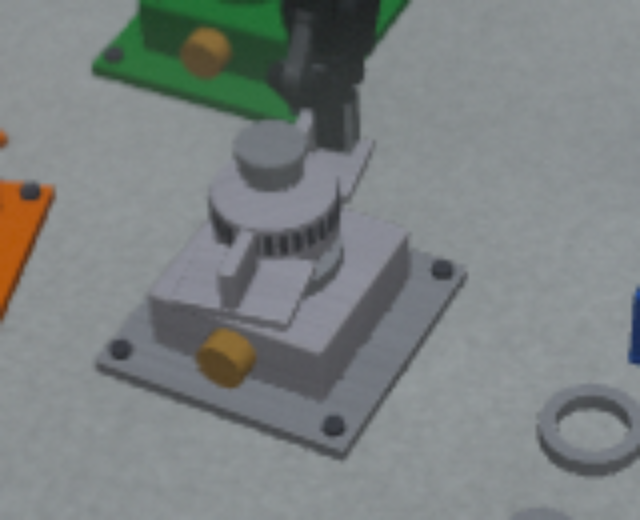

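servo_tool(
  steps=[
    [-1.5,-0.4,0,0,0,-1],
    [-2,-0.5,0,0,0,-1],
    [-2,-0.5,0,0,0,-1],
  ],
)

```text
clock: 10.85
position: [0.4552, -0.2022, 0.0865]
ee_rot: [0.0, 0.612, 0.791, 0.0]
contact_force: [0.1, 0.2, -0.1]
width: -0.0003
```

```bash
python3 -c "
from h import *
ears();rows([194.5,196],86)"
```

```text
ear_b fin phi 17.9 ztop [0.106  0.1072] 77 ring est 0.92
plug z 0.1288 218
t 10.9 pos [ 455.2 -202.2   86.5] psi 14.6 F [ 0.1  0.1 -0.2]
tool r,phi 58.43435300259816 -179.26238674282044
[1.6, -0.2, 0.5, 0, 0, 0.1]
[0.1, -0.6, 0.5, 0, 0, -1.4]
```

servo_tool(
  steps=[
    [-1,-0.3,0,0,0,-1],
    [-1.5,-0.4,0,0,0,-1],
    [-1.5,-0.4,0,0,0,-1],
  ],
)

```text
clock: 11.2
position: [0.4552, -0.2037, 0.0865]
ee_rot: [0.0, 0.605, 0.797, 0.0]
contact_force: [-0.4, 0.1, -0.3]
width: -0.0001
```

```bash
python3 -c "
from h import *
ears();rows([194.5,196],86)"
```

```text
ear_b fin phi 19.2 ztop [0.1057 0.1069] 75 ring est 0.94
plug z 0.1281 218
t 11.25 pos [ 455.2 -203.7   86.6] psi 15.6 F [-0.1  0.9  0.7]
tool r,phi 58.454590208503774 -177.71276027416215
[3.1, 0.2, 0.5, 0, 0, 1.1]
[1.6, -0.2, 0.5, 0, 0, -0.4]
```

servo_tool(
  steps=[
    [-0.7,-0.2,0,0,0,-0.8],
    [-1.2,-0.3,0,0,0,-0.8],
    [-1.2,-0.3,0,0,0,-0.8],
  ],
)

```text
clock: 11.55
position: [0.4552, -0.2049, 0.0865]
ee_rot: [-0.0, 0.599, 0.801, 0.0]
contact_force: [0.2, 1.0, 0.1]
width: -0.0003
```

```bash
python3 -c "
from h import *
ears(save='pics/s10.png');rows([194.5,196],86)"
```

```text
ear_b fin phi 20.6 ztop [0.1056 0.107 ] 79 ring est 0.97
plug z 0.1284 220
t 11.6 pos [ 455.2 -204.9   86.5] psi 16.4 F [-0.1  1.1 -0.3]
tool r,phi 58.502064022471416 -176.54794287866332
[4.3, 0.6, 0.5, 0, 0, 1.9]
[2.8, 0.1, 0.5, 0, 0, 0.4]
```

servo_tool(
  steps=[
    [-0.6,-0.1,0,0,0,-0.6],
    [-1,-0.2,0,0,0,-0.6],
    [-1,-0.2,0,0,0,-0.6],
  ],
)

```text
clock: 11.9
position: [0.4552, -0.2057, 0.0865]
ee_rot: [-0.0, 0.595, 0.804, 0.0]
contact_force: [-0.1, 2.2, 0.2]
width: -0.0002
```

```bash
python3 -c "
from h import *
ears(save='pics/s10.png')"
```

```text
ear_b fin phi 20.5 ztop [0.1061 0.1071] 76 ring est 0.97
plug z 0.1288 220
```

servo_tool(
  steps=[
    [4,-1,0,0,0,0],
    [7,-2,0,0,0,0],
    [7,-2,-40,0,0,0],
    [7,-30,-90,0,0,0],
    [7,-80,-120,0,0,0],
    [7,-120,-120,0,0,0],
    [7,-120,-120,0,0,0],
    [7,-120,-120,0,0,0],
  ],
)

```text
clock: 12.75
position: [0.3377, -0.2346, 0.207]
ee_rot: [0.001, 0.596, 0.803, -0.0]
contact_force: [0.8, 0.2, 0.4]
width: 0.0001
```

Run:
```python
from h import *
ears()
s,_,_=st(); print(s['clock'],s['position'],s['contact_force'])
for n in ("scene","top"):
    im,d=cams.get_image(n); P=cloud(n,d); P0=np.load(f"pics/P{n}.npy"); cv2.imwrite(f"pics/{n}_end.png",im[:,:,::-1])
    z=P[...,2]; w=P[...,:2]-A; r=np.linalg.norm(w,axis=-1)
    m=(r<.012)&(z>.1)&(z<.15); print(n,'plug',np.median(z[m]),m.sum())
    for PP,l in ((P0,'before'),(P,'now')):
        z=PP[...,2]; r=np.linalg.norm(PP[...,:2]-A,axis=-1)
        m=(r>.024)&(r<.031)&(z>.08)&(z<.109); k=(r>.045)&(r<.07)&(z>.09)&(z<.112); print(l,'sleeve top',np.round(np.median(z[m]),4),'fin',np.round(np.percentile(z[k],90),4))
    r=np.linalg.norm(P[...,:2]-(C+U*.033),axis=-1); z=P[...,2]
    m=(r<.025)&(z>.08)&(z<.09); print('tab y',((P[m][:,:2]-C)@U).mean()*1000)
```

```text
ear_b fin phi 20.8 ztop [0.1062 0.1073] 78 ring est 0.97
plug z 0.1281 222
12.8 [ 0.3385518  -0.23434049  0.20660451] [0.02332532 0.06765488 0.35672085]
scene plug 0.13026551154534916 109
before sleeve top 0.1003 fin 0.1065
now sleeve top 0.1005 fin 0.1073
tab y 32.30812837779567
top plug 0.1289118833616546 104
before sleeve top 0.0988 fin 0.1058
now sleeve top 0.099 fin 0.1055
tab y 32.61633449061443
```

View pics/scene_end.png

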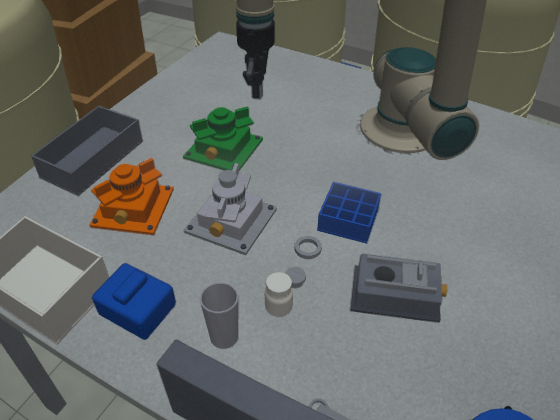

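View pics/top_end.png

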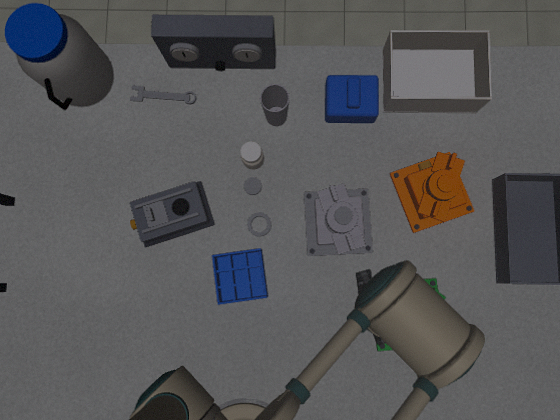

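Run:
```python
from h import *
for n in ("scene","top"):
    im,d=cams.get_image(n); P=cloud(n,d); P0=np.load(f"pics/P{n}.npy")
    for PP,y in ((P0,-.022),(P,.033)):
        r=np.linalg.norm(PP[...,:2]-(C+U*y),axis=-1); z=PP[...,2]
        m=(r<.025)&(z>.078)&(z<.09); q=((PP[m][:,:2]-C)@U)*1000
        w=(PP[...,:2]-C)@np.stack([[U[1],-U[0]],U],1)*1000
        k=(np.abs(w[...,0])<20)&(z>.063)&(z<.069); 
        print(n,q.mean(),np.percentile(q,[3,97]),'plate',np.percentile(w[k][:,1],[2,98]))
```

```text
scene -20.97993335236277 [-24.5594132  -17.17319566] plate [-754.92572299   -6.89161344]
scene 32.25159827307103 [29.03789321 36.01708299] plate [-754.57355004   48.03508941]
top -21.390407653824774 [-24.85038858 -17.17638743] plate [-747.41246646   -7.51039327]
top 32.255045237454894 [28.88247385 36.59414582] plate [-745.88188153   47.02836527]
```

```bash
python3 -c "
from rig import sign_off, telemetry
print(telemetry.get_state()['contact_force']); print(sign_off())"
```

```text
[-0.94693901  0.10228522  0.01448448]
the job is handed in; nothing more can be done
None
```

The port is vented and released, and the job is handed in. I used about 13 s of the 61 s.

- **Catch:** I slid it until it met its end stop at about 10 N and left it open. In the final pictures the far edge of its plate sits at 47–48 mm (48 expected). Travel measured from the tab came out a little short, at 53–54 mm instead of 55; I put that down to camera error because of the firm stop.
- **Button:** pressed right down. The fingertip stopped at 54.0 mm above the bench with 16 N on it.
- **Sleeve:** I pressed it down about 10 mm on the foot beside the fin and turned it anticlockwise past 0.4 rad. Then I let it rise and pushed the fin round lightly. It snapped up at about 0.85–0.9 rad and met a wall at about 0.97 rad, at only 2 N, so it did not overrun the notch.
- **Final check with the arm clear:** the sleeve top is back at its original height (100.5 mm against 100.3 before). The plug top is at 129–130 mm (130 expected), so it is popped up. The bystanders and look-alikes I could see look unmoved; the arm hid part of the green one from above. I compared these by eye only.

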